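# Fit the gauge post into its spring-plunger holder

### The job

Take the post with the rectangular clamp head out of the wooden rack and slide it, foot down, into the bore of the post holder, past the side spring plunger that grips it. Press it gently down until it is fully home on its seat in the bore (the seat's height is not known, so feel for it and never push hard), then let go and leave it standing there; leave the other post and the things lying around alone.

Things in the scene. Friction and masses are not known exactly. Their poses are not given: they have to be found in the camera images.
- post: Loose steel post, 0.2 to 0.3 kg, 144 mm tall, upright in either hole of the rack. Rod 16 mm across, foot tapered over 8 mm to 10 mm across. From z = 110 to 144 mm a rectangular aluminium head, 18 mm along x (grip these flat faces), 30 mm along y, with a thumb screw 15 mm out on its +y side; 17.6 mm collar at z = 105 to 110 mm. Origin: centre of the foot's underside; z up the rod
- spare_post: A second loose post of the same rod, with a round 30 mm knob as its head, in the other hole of the rack. It stays there. Origin: centre of its foot's underside
- rack: Fixed wooden parking rack, 64 mm along its x, 150 mm along its y, 45 mm tall. Two upright holes, 18.5 mm wide, 35 mm deep, at y = -40 and +40 mm. Origin: centre of its underside
- holder: Fixed post holder: aluminium base plate 84 mm square, 10 mm thick; on it an upright dark steel tube, 40 mm across, its mouth 91 mm above the origin. Round bore 18.5 mm across on the body's z axis. The plunger's brass housing and pull knob stick out to 60 mm on the -x side (up to 87 mm high). Origin: centre of the base's underside, on the bore's axis; z up
- plunger (a joint): Side spring plunger of the holder, m: 0 = out, its round 12 mm nose standing 5 mm into the bore, centred 15 mm below the mouth; grows as the post pushes it back (0.001 to 0.004 with the post past it). It presses on the post with 6 N at 0, about 10 N pushed back: the post needs roughly 3 to 13 N of push to slide down and does not sink home by its own weight
- pad (a joint): Lightly sprung pad on the seat in the bore, m: 0 = up, 0.005 = down on its hard stop, the post fully home. The pad yields to under 1 N. The seat's height differs each time and is not measured: fully home, the post's foot is 38 to 52 mm below the mouth. Only light hand force is needed; some 25 N on the seat is too much
- grease_tin: Bystander: small round tin, 55 mm across, 50 mm tall; origin at the centre of its underside
- ink_pad: Bystander: flat closed ink pad, 71 x 95 x 19 mm; origin at the centre of its underside
- steel_disc: Bystander: steel gauge disc, 35 mm across, 8 mm thick; origin at the centre of its underside
There are look-alikes about, which are no part of the job. Leave any red look-alike of the post alone.

How it is judged:
By the outcome, as a careful person would: the job done as asked, in the order asked, and still so for the second after the job is handed in, with the robot touching nothing.
It also fails if it takes over 48 s, if anything falls off the work surface, if the arm or the gripper's body presses on something with over 40 N, if the wrist force passes 120 N, or if a joint passes its speed limit or range.

### The arm

A 6-joint arm with a two-finger parallel gripper is mounted at the origin on a cart in front of the work surface, level with it; the furniture and walls round the work are solid. World frame = base frame: x ahead of the robot, y to its left, z up, the work surface at z = 0. Lengths are in mm, angles in rad, forces in N, time in s.
With the tool pointing down it reaches from about 300 to 950 mm from the base axis. Payload 3.1 kg.
Tool frame: the origin (TCP) lies at the very end of the fingers, on their centre line; the grasp point (between the pads) lies 19 mm behind it; z points along the fingers, x is the direction in which the jaws open and shut, and the axes are right-handed (so a half turn about z gives the same grasp; the last joint's range is limited). The gripper opens to 85 mm and grips with 20 to 120 N. Pads are 22 mm wide; open, the fingers measure 114 mm over their backs; the gripper's body (76 mm by 85 mm) begins 54 mm behind the grasp point. The pads swing forward as they close: fully open they stand 13 mm farther back than shut.
Start: joints at [1.102, 0.308, 1.634, -0, 1.2, -0.07], TCP at [242.721, 575.95, 231.272] pointing down, gripper open.
Joint ranges: [-3.06, 3.06], [-0.79, 1.96], [0.05, 2.63], [-1.19, 4.34], [0.05, 2.64], [-2.94, 2.94]. Speed limits (rad/s): [2.79, 2.79, 3.14, 3.14, 3.14, 3.14].

### API

Orientations are given as a unit quaternion [w, x, y, z].
In Python, from rig import status, eyes, workorder gives the robot as it stands.
- The arm moves only by the tool apply_moves, never from a script. Its argument "motion" is a list of rows, each a list of 5 numbers: the shift along the world's x, y, z in m, then the turn about the world's z in rad, then the opening, from 0 (shut) to 1 (fully open). A call has 1 to 20 rows; each row shifts and turns the commanded pose from where the row before left it; what a row does not reach is not made up. A row lasts 1/10 s, in which the tool goes at most 50 mm and 8.59 degrees, less where a joint would pass 70% of its speed; a pose out of reach is approached as far as the arm can. A call with a gripper value outside its range is refused whole. The fingers move at their own pace and stop on an object; "newtons" is the grip in N (left out, the last holds). Time passes only in rows, so rows that do not move let the fingers close. It gives the time, the measured TCP pose, the force and the opening at its end, in the units of the state.
- status.observe(): the state, without advancing time (a new reading comes with each control period).
- eyes.grab_frame(name): name is "scene" or "top" or "wrist"; returns a dict with "pixels" (420x560x3 uint8, red, green, blue), "range_z" (420x560 float32, mm along the optical axis (not along the pixel's ray), 0 where there is no reading), "fx", "fy", "cx", "cy" (pixels), "cam_to_world" (4x4, takes a point from camera to world coordinates); the wrist camera has in their place "mount" (4x4, takes a point from camera to tool coordinates, whose origin is the TCP and whose axes are the tool frame's). Camera axes: x right, y up, looking along -z (the intrinsics and any distortion apply to the point x, -y, -z); pixel columns grow to the right and rows downward; lengths in mm; the calibration is good to about 2 mm. A picture is of the moment at which its call begins: read the wrist's pose just before it.
- workorder.finish_job(): hands the job in, once; it reports no verdict.
Trained networks look in the newest picture that a camera, given by its name, has taken for a name from the list of things; names that differ only in an ending like _2 or _b are one class to them, and where a whole thing is asked for, a point or a joint stands for the part that bears it (a point fixed in the world has none). Each returns a list of dicts, best first, with "conf" (0 to 1); they miss things now and then, are a little off and sometimes report something else, mostly with a low value. They report only what shows in the picture. A call takes as long as a camera call. They do not tell look-alikes from the thing itself.
- eyes.spot_in(camera, thing): "box" ([left, top, width, height] in pixels, round what is visible of it).
- eyes.masks_of(camera, thing): "pixels" (420x560 bool, what is visible of it) and "box" ([left, top, width, height] in pixels, round what is visible of it).
The state is a dict: "time_s": time; "joint_positions": joint angles; "qd": joint speeds; "effort": joint torques, N m; "position": TCP position; "eef_rot": TCP orientation; "ft_force": force on the tool from outside, world axes, zero at the start; "wrist_torque": the same for the moment, N m; "gripper_width": finger opening in mm.
Only numpy, scipy, OpenCV 4.12 (cv2) and the standard library are available. Lean on these libraries where they do the work, as an engineer would, in place of code of your own. Each camera call takes 0.05 s, during which the arm holds its last target.

## Working session

There is one attempt and no reset: what is moved stays moved. The work goes in short steps, Python scripts to look and compute and a tool call to move; the robot and the scene stay as the last step left them, time stands still between calls to the robot, and variables do not carry over. Pictures are saved under pics/ and viewed, and the job is handed in when it is done.

Besides the shell and the picture viewer there is one more tool, called after "Request:" as name(argument=value, ...), one argument or row to a line, values as JSON. apply_moves: Moves the arm, as the interface text tells. Its arguments: {"type":"object","properties":{"motion":{"type":"array","items":{"type":"array","items":{"type":"number"}}},"newtons":{"type":"number"}},"required":["motion"]}

```bash
mkdir -p pics; cat > h.py <<'E'
import numpy as np,cv2,pickle
from rig import status,eyes,workorder
def grab(n,tag):
    s=status.observe(); f=eyes.grab_frame(n); cv2.imwrite(f'pics/{tag}.png',f['pixels'][:,:,::-1]); pickle.dump((s,f),open(f'{tag}.pkl','wb')); return s,f
def R(q):
    from scipy.spatial.transform import Rotation
    return Rotation.from_quat([q[1],q[2],q[3],q[0]]).as_matrix()
def c2w(s,f):
    if 'cam_to_world' in f: return np.array(f['cam_to_world'])
    T=np.eye(4);T[:3,:3]=R(s['eef_rot']);T[:3,3]=s['position'];return T@np.array(f['mount'])
def cloud(s,f):
    z=f['range_z'].astype(float);v,u=np.mgrid[:z.shape[0],:z.shape[1]]
    P=np.stack([(u-f['cx'])/f['fx']*z,-(v-f['cy'])/f['fy']*z,-z,np.ones_like(z)],-1)
    W=(P@c2w(s,f).T)[...,:3];W[z<=0]=np.nan;return W
E
python3 - <<'E'
from h import *
for n in ['scene','top']:
    s,f=grab(n,n+'0');print({k:(v if np.size(v)<20 else np.shape(v)) for k,v in f.items()})
    W=cloud(s,f)
    for t in ['post','spare_post','rack','holder','plunger','grease_tin','ink_pad','steel_disc']:
        for m in eyes.masks_of(n,t):
            p=W[m['pixels']];p=p[~np.isnan(p[:,0])]
            print(n,t,round(m['conf'],2),m['box'],m['pixels'].sum(),np.round(np.median(p,0)) if len(p) else None,np.round(np.percentile(p,98,axis=0)) if len(p) else '')
print(s)
E
```

```text
{'pixels': (420, 560, 3), 'range_z': (420, 560), 'fx': 494.63643908307745, 'fy': 494.63643908307745, 'cx': 282.61927638787347, 'cy': 215.61242847433576, 'cam_to_world': array([[ 7.49400848e-01,  4.45929254e-01, -4.89433825e-01,
         1.25623012e+02],
       [-6.62033272e-01,  5.16376714e-01, -5.43200733e-01,
        -3.99626468e+02],
       [ 1.05031331e-02,  7.31096567e-01,  6.82193150e-01,
         6.64412415e+02],
       [ 0.00000000e+00,  0.00000000e+00,  0.00000000e+00,
         1.00000000e+00]])}
scene post 0.94 [200.3, 125.0, 15.6, 55.2] 570 [537. 262. 126.] [548. 295. 155.]
scene post 0.84 [252.8, 127.9, 21.4, 66.2] 651 [631. 197. 113.] [646. 217. 145.]
scene spare_post 0.79 [224.1, 147.6, 18.5, 56.3] 624 [529. 182. 112.] [608. 277. 154.]
scene rack 0.82 [194.3, 162.1, 66.7, 69.5] 2478 [522. 201.  44.] [569. 300.  48.]
scene holder 0.87 [354.8, 242.4, 63.3, 64.4] 2791 [ 604. -124.   13.] [652. -69.  92.]
scene holder 0.29 [225.0, 149.5, 15.7, 53.0] 564 [529. 182. 123.] [545. 197. 154.]
scene plunger 0.66 [354.7, 243.2, 61.7, 63.3] 2724 [ 604. -124.   13.] [652. -72.  92.]

[... 1525 characters left out ...]
 'joint_positions': array([ 1.10231905e+00,  3.08196608e-01,  1.63392106e+00, -5.30880414e-06,
        1.19969397e+00, -6.96915786e-02]), 'qd': array([-5.37506485e-06,  2.83032186e-04, -5.23896479e-04, -3.08315814e-04,
        1.76896950e-03,  1.52749428e-04]), 'effort': array([-2.34473237e-04, -4.14726663e+01, -2.76625496e+01, -9.41025792e-05,
        3.25907626e-03, -8.95556099e-06]), 'position': array([242.67910175, 575.88995719, 231.15400564]), 'eef_rot': array([ 5.62042345e-05,  8.33155994e-01,  5.53038044e-01, -9.39967807e-05]), 'ft_force': array([ 0.32740488, -0.28726988,  0.29081888]), 'wrist_torque': array([-0.02711272, -0.02601532,  0.0237517 ]), 'gripper_width': 85.31681624407088}
```

```bash
python3 - <<'E'
from h import *
a=cv2.imread('pics/scene0.png');b=cv2.imread('pics/top0.png')
c=cv2.resize(a[100:320,130:430],None,fx=2.6,fy=2.6,interpolation=cv2.INTER_CUBIC);cv2.imwrite('pics/sc1.png',c)
c=cv2.resize(b[90:350,130:440],None,fx=2.3,fy=2.3,interpolation=cv2.INTER_CUBIC);cv2.imwrite('pics/tp1.png',c)
E
```

```text
(no output)
```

View pics/sc1.png

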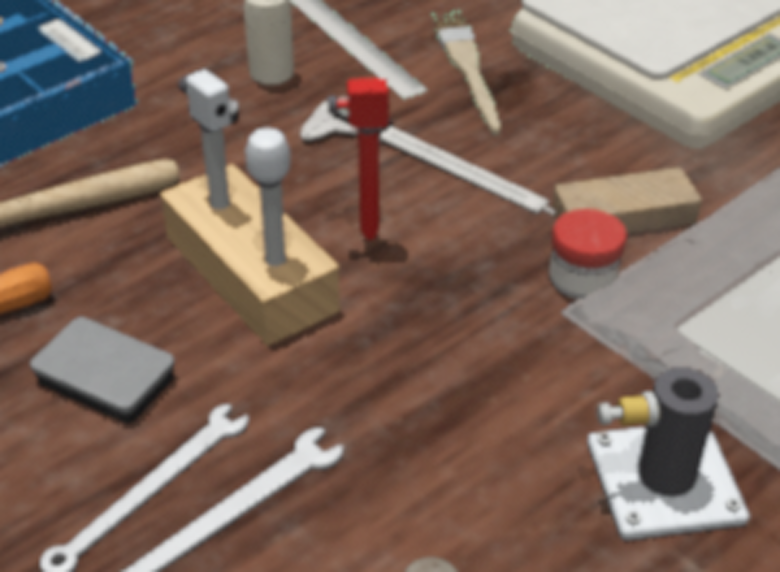

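View pics/tp1.png

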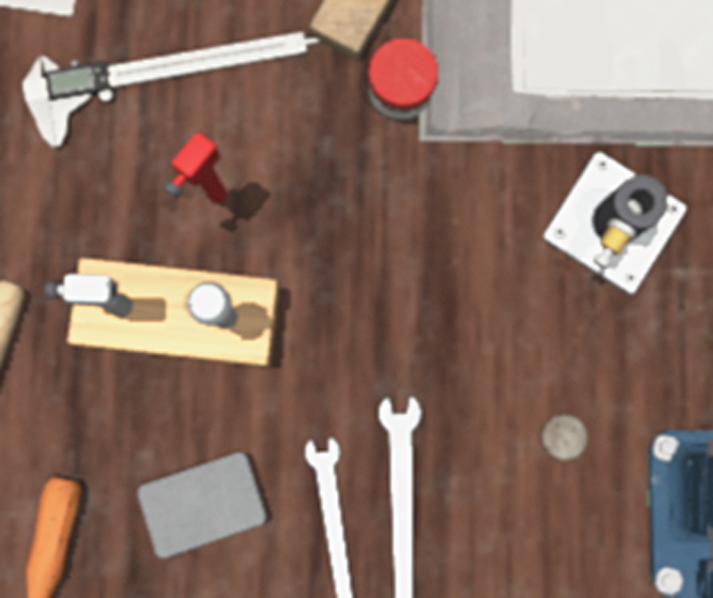

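The candidates are the grey clamp-head post in the rack (scene px ~208,150) and a red clamp-head look-alike standing free (scene px ~265,160). A round-knob spare is also in the rack (~233,175). The grey one has the rectangular head with thumb screw and stands in the rack, so I take it as the target. I'll confirm with a crop and measure.

```bash
python3 - <<'E'
from h import *
a=cv2.imread('pics/scene0.png');cv2.imwrite('pics/crop_post.png',cv2.resize(a[115:215,185:285],None,fx=5,fy=5,interpolation=cv2.INTER_CUBIC))
for n in ['top','scene']:
    s,f=pickle.load(open(n+'0.pkl','rb'));W=cloud(s,f)
    m=(W[...,2]>149)&(W[...,2]<160)&(abs(W[...,0]-540)<40)&(abs(W[...,1]-262)<40)
    p=W[m][:,:2].astype(np.float32);print(n,'head',m.sum(),p.min(0),p.max(0),cv2.minAreaRect(p),W[m][:,2].mean())
    # rack top
    m=(W[...,2]>41)&(W[...,2]<49)&(abs(W[...,0]-530)<70)&(abs(W[...,1]-220)<120)
    p=W[m][:,:2].astype(np.float32);print('rack',m.sum(),cv2.minAreaRect(p),W[m][:,2].mean())
    m=(W[...,2]>87)&(W[...,2]<96)&(abs(W[...,0]-610)<60)&(abs(W[...,1]+110)<60)
    p=W[m][:,:2].astype(np.float32);print('mouth',m.sum(),cv2.minEnclosingCircle(p),cv2.fitEllipse(cv2.convexHull(p)),W[m][:,2].mean())
    m=(W[...,2]>7)&(W[...,2]<13)&(abs(W[...,0]-610)<70)&(abs(W[...,1]+110)<70)
    p=W[m][:,:2].astype(np.float32);print('base',m.sum(),cv2.minAreaRect(p),W[m][:,2].mean())
from h import R
print(R(s['eef_rot']).round(3))
E
```

```text
top head 233 [534.13885 252.15483] [551.6698  282.58398] ((542.9172973632812, 267.3927001953125), (17.51416778564453, 30.41315269470215), 0.3691706657409668) 153.58265442366408
rack 2486 ((539.1529541015625, 227.11257934570312), (150.30043029785156, 64.1689224243164), 84.6363754272461) 45.15747036702924
mouth 356 ((618.855224609375, -115.83206939697266), 21.5856876373291) ((619.3901977539062, -116.30207824707031), (38.049659729003906, 42.951358795166016), 59.86163330078125) 90.76138582754184
base 1147 ((620.4038696289062, -117.13510131835938), (83.82608032226562, 84.36316680908203), 57.842735290527344) 10.051680482224963
scene head 108 [530.53546 251.57315] [549.6719  282.02716] ((540.319091796875, 266.7345886230469), (30.394941329956055, 19.09720230102539), 88.99337768554688) 153.3645307746014
rack 1450 ((536.9525146484375, 227.86907958984375), (153.75961303710938, 66.35072326660156), 85.13025665283203) 45.16261194824443
mouth 329 ((616.2905883789062, -116.11347961425781), 22.04766273498535) ((616.9779052734375, -116.87040710449219), (39.16974639892578, 42.822120666503906), 53.43653106689453) 90.80196912760239
base 1211 ((618.6241455078125, -117.20108032226562), (85.59799194335938, 84.47216796875), 57.97940444946289) 10.244442983169389
[[ 0.388  0.922 -0.001]
 [ 0.922 -0.388 -0.002]
 [-0.002 -0.    -1.   ]]
```

View pics/crop_post.png

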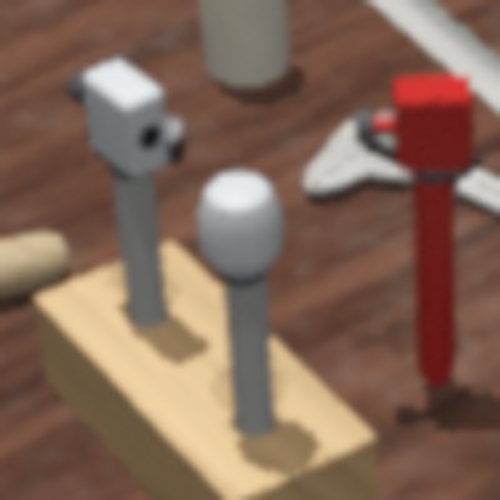

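```bash
python3 - <<'E'
from h import *
for n in ['top','scene']:
    s,f=pickle.load(open(n+'0.pkl','rb'));W=cloud(s,f).reshape(-1,3)
    m=(W[:,2]>100); 
    import collections
    c=collections.defaultdict(lambda:[0,0])
    for p in W[m]:
        k=(int(p[0]//60*60),int(p[1]//60*60));c[k][0]=max(c[k][0],int(p[2]));c[k][1]+=1
    print(n,dict((k,v) for k,v in sorted(c.items()) if v[1]>5))
E
```

```text
top {(360, -240): [101, 12], (480, 120): [154, 66], (480, 180): [156, 162], (480, 240): [156, 144], (540, 120): [151, 15], (540, 180): [154, 63], (540, 240): [156, 218], (600, 180): [147, 356], (660, 420): [149, 100], (720, 420): [150, 63]}
scene {(60, -60): [125, 41], (60, 0): [119, 14], (480, 120): [153, 140], (480, 180): [155, 200], (480, 240): [155, 263], (540, 120): [152, 8], (540, 180): [153, 10], (540, 240): [155, 114], (600, 180): [146, 376], (660, 420): [151, 90], (720, 420): [148, 17], (780, 600): [149, 82], (1200, 120): [105, 43], (1260, 540): [103, 29], (1260, 600): [104, 36], (1260, 660): [102, 12], (1320, 540): [121, 139], (1320, 600): [112, 114], (1320, 660): [101, 9], (1380, 540): [115, 61], (1440, 540): [102, 8]}
```

View pics/top0.png

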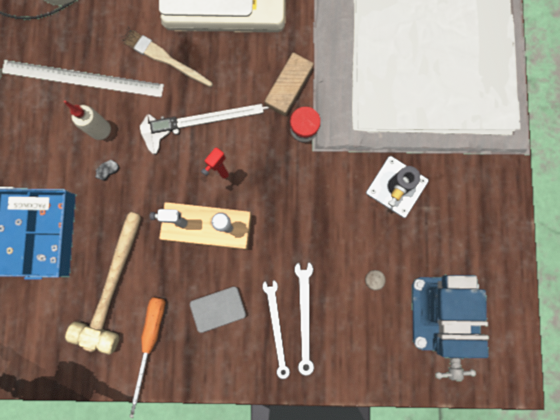

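View pics/scene0.png

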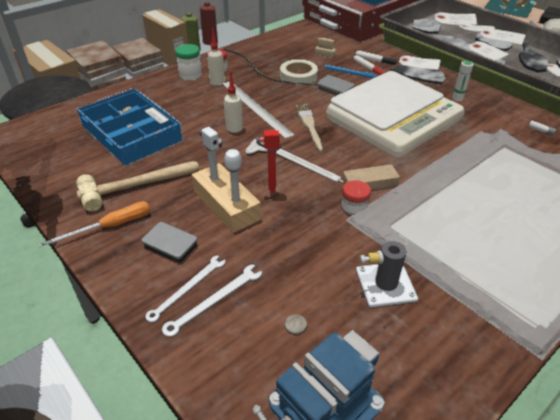

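The crop confirms it: grey rod and head with a thumb screw at the left, standing in the rack. The red one stands free. Moving above it.

Request:
apply_moves(
  motion=[
    [0.025,-0.0257,0,-0.098,1],
    [0.025,-0.0257,0,-0.098,1],
    [0.025,-0.0257,0,-0.098,1],
    [0.025,-0.0257,0,-0.098,1],
    [0.025,-0.0257,0,-0.098,1],
    [0.025,-0.0257,0,-0.098,1],
    [0.025,-0.0257,0,-0.098,1],
    [0.025,-0.0257,0,-0.098,1],
    [0.025,-0.0257,0,-0.098,1],
    [0.025,-0.0257,0,-0.098,1],
    [0.025,-0.0257,0,-0.098,1],
    [0.024,-0.026,0,-0.095,1],
    [0,0,0,0,1],
    [0,0,0,0,1],
  ],
)

```text
time_s: 2.3
position: [542.0, 266.7, 231.2]
eef_rot: [-0.0, 1.0, -0.001, -0.0]
ft_force: [0.0, 0.9, -0.5]
gripper_width: 85.2
```

```bash
python3 - <<'E'
from h import *
s,f=grab('wrist','w1');print(s['position'],R(s['eef_rot']).round(3),s['ft_force'],f['mount'])
W=cloud(s,f)
for z0 in (140,):
    m=(W[...,2]>148)&(W[...,2]<160)
    n,l,st,c=cv2.connectedComponentsWithStats(m.astype(np.uint8))
    for i in range(1,n):
        if st[i,4]>100:
            p=W[l==i][:,:2].astype(np.float32);print(st[i],cv2.minAreaRect(p),p.min(0),p.max(0),W[l==i][:,2].mean())
E
```

```text
[542.02469237 266.67688155 231.17840559] [[ 1.    -0.002 -0.001]
 [-0.002 -1.     0.   ]
 [-0.001 -0.    -1.   ]] [ 0.01438012  0.92904137 -0.5491275 ] [[ 9.99999748e-01  6.25374277e-04  3.34555397e-04  5.55350358e-01]
 [ 6.96390948e-04 -9.55160010e-01 -2.96089296e-01 -7.54563367e+01]
 [ 1.34387307e-04  2.96089454e-01 -9.55160205e-01 -1.43456263e+02]
 [ 0.00000000e+00  0.00000000e+00  0.00000000e+00  1.00000000e+00]]
[270 198  25  40 973] ((542.1917114257812, 268.1116027832031), (17.836397171020508, 29.078609466552734), 0.27347373962402344) [533.32666 253.58644] [551.1718  282.67236] 154.43542213162695
[258 295  31  30 692] ((535.1751098632812, 189.0936737060547), (23.829383850097656, 24.283287048339844), 45.86168670654297) [522.4224 176.975 ] [546.91406 201.29958] 152.79238328079805
```

View pics/w1.png

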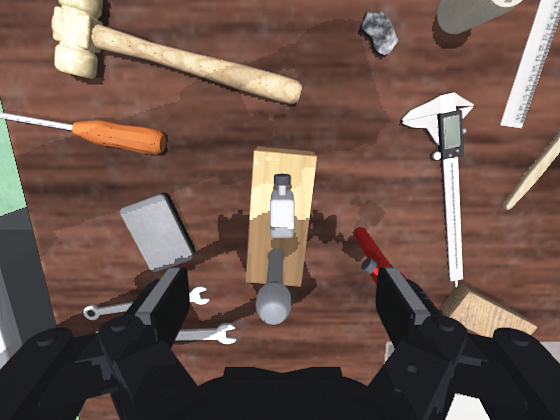

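The wrist view shows the head at (283,215), centred between the jaws and square to them. Descending and gripping.

Request:
apply_moves(
  motion=[
    [0,0.0008,-0.03,0,1],
    [0,0,-0.03,0,1],
    [0,0,-0.025,0,1],
    [0,0,-0.017,0,1],
    [0,0,-0.01,0,1],
    [0,0,0,0,1],
    [0,0,0,0,0],
    [0,0,0,0,0],
    [0,0,0,0,0],
    [0,0,0,0,0],
    [0,0,0,0,0],
    [0,0,0,0,0],
  ],
  newtons=50,
)

```text
time_s: 3.55
position: [542.0, 268.2, 120.1]
eef_rot: [-0.0, 1.0, -0.001, 0.0]
ft_force: [-1.5, -0.9, 4.3]
gripper_width: 17.5
```

Request:
apply_moves(
  motion=[
    [0,0,0.005,0,0],
    [0,0,0.01,0,0],
    [0,0,0.015,0,0],
    [0,0,0.02,0,0],
    [0,0,0.02,0,0],
    [0,0,0.02,0,0],
    [0,0,0.02,0,0],
    [0,0,0.02,0,0],
    [0,0,0.02,0,0],
    [0,0,0.01,0,0],
    [0,0,0.005,0,0],
    [0,0,0,0,0],
    [0,0,0,0,0],
  ],
)

```text
time_s: 4.85
position: [541.0, 267.8, 283.2]
eef_rot: [0.0, 1.0, -0.0, -0.001]
ft_force: [-0.2, -0.8, -2.8]
gripper_width: 17.4
```

```bash
python3 - <<'E'
from h import *
for n in ['scene','top','wrist']:
    s,f=grab(n,n+'2');W=cloud(s,f);x,y,z=s['position']
    if n=='scene':print(s['position'],s['ft_force'],s['gripper_width'])
    if n!='wrist':
        m=(abs(W[...,0]-x)<25)&(abs(W[...,1]-y)<25)&(W[...,2]>150)&(W[...,2]<z-12)
        p=W[m];print(n,m.sum())
        for a in range(150,290,15):
            q=p[(p[:,2]>=a)&(p[:,2]<a+15)]
            if len(q)>8: print(a,len(q),q.mean(0).round(1),q.min(0).round(1),q.max(0).round(1))
a=cv2.imread('pics/scene2.png');b=cv2.imread('pics/wrist2.png')
cv2.imwrite('pics/v2.png',np.hstack([cv2.resize(a[40:240,130:330],(400,400)),cv2.resize(b[20:420,80:480],(400,400))]))
E
```

```text
[541.0483941  267.78781016 283.23246416] [-0.21984034 -0.78756492 -2.84732307] 17.44985195235724
scene 446
165 16 [537.2 262.9 177.2] [533.3 259.9 173.6] [543.1 266.6 179.6]
180 60 [536.9 262.4 187.8] [531.4 257.8 180.7] [547.4 270.7 194.8]
195 70 [536.5 262.4 202.5] [531.5 256.8 195.2] [546.3 272.9 209.9]
210 69 [536.9 262.5 217.5] [531.4 257.3 210. ] [546.2 270.5 225. ]
225 73 [537.  262.4 232.4] [531.1 256.6 225. ] [547.1 271.  239.9]
240 75 [536.9 262.6 247.5] [531.7 258.5 240.2] [546.3 272.6 255. ]
255 78 [537.1 262.8 262.4] [531.5 257.5 255. ] [545.9 272.2 269.8]
top 173
180 27 [539.2 261.  188.4] [533.8 258.5 181. ] [547.7 269.1 194.1]
195 33 [538.7 261.4 202.4] [533.7 258.6 195.4] [547.7 268.7 209. ]
210 31 [539.3 261.3 217.2] [534.  258.7 211.4] [548.3 269.8 224.8]
225 38 [538.7 261.7 232.1] [534.  258.5 225. ] [548.3 269.1 239.6]
240 36 [539.2 261.2 247.5] [533.8 258.6 240.5] [547.5 266.6 254. ]
```

View pics/v2.png

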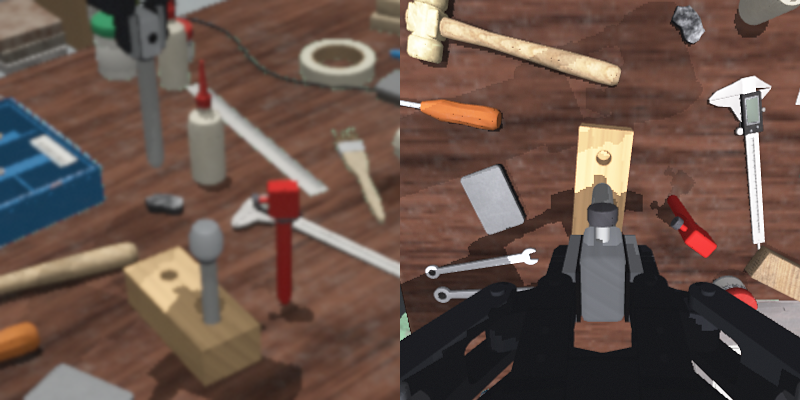

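Lifted upright with nothing caught: foot at about z 173, hole at wrist crop (603,157) now empty. Next I carry it beside the holder so the wrist camera looks onto the mouth.

Request:
apply_moves(
  motion=[
    [0.003,-0.015,0.003,0,0],
    [0.0055,-0.03,0.004,0,0],
    [0.0055,-0.034,0,0,0],
    [0.0055,-0.034,0,0,0],
    [0.0055,-0.034,0,0,0],
    [0.0055,-0.034,0,0,0],
    [0.0055,-0.034,0,0,0],
    [0.0055,-0.034,0,0,0],
    [0.0055,-0.034,0,0,0],
    [0.0055,-0.034,0,0,0],
    [0.0055,-0.034,0,0,0],
    [0.0055,-0.034,0,0,0],
    [0.0055,-0.034,0,0,0],
    [0.005,-0.02,0,0,0],
    [0.003,-0.013,0,0,0],
    [0,0,0,0,0],
    [0,0,0,0,0],
    [0,0,0,0,0],
  ],
)

```text
time_s: 6.8
position: [618.6, -182.4, 291.2]
eef_rot: [-0.0, 1.0, 0.0, -0.0]
ft_force: [0.9, -0.2, -2.1]
gripper_width: 16.9
```

```bash
python3 - <<'E'
from h import *
for n in ['wrist','top','scene']:
    s,f=grab(n,n+'3');W=cloud(s,f);x,y,z=s['position']
    print(n,s['position'],s['ft_force'],s['gripper_width'])
    if n=='wrist': print(R(s['eef_rot']).round(4))
    m=(W[...,2]>86)&(W[...,2]<96)&(abs(W[...,0]-617)<27)&(abs(W[...,1]+116)<27)
    p=W[m][:,:2].astype(np.float32);c0=p.mean(0)
    print(m.sum(),cv2.minAreaRect(p),cv2.fitEllipse(cv2.convexHull(p)),W[m][:,2].mean())
a=cv2.imread('pics/wrist3.png');cv2.imwrite('pics/v3.png',a)
E
```

```text
wrist [ 618.58427141 -182.37690527  291.18279637] [ 0.87935207 -0.18473147 -2.05915626] 16.94618235318754
[[ 1.e+00  5.e-04 -5.e-04]
 [ 5.e-04 -1.e+00  1.e-03]
 [-5.e-04 -1.e-03 -1.e+00]]
979 ((615.1260375976562, -117.6775131225586), (39.099124908447266, 48.851863861083984), 89.8353271484375) ((615.3296508789062, -114.60736083984375), (39.39048767089844, 54.49989318847656), 58.79356384277344) 91.48588246805008
top [ 618.65857419 -182.37512217  291.27528059] [-0.3556704  -0.06238909 -3.16983285] 17.470795684291282
369 ((615.9129028320312, -116.72357177734375), (39.366458892822266, 48.42805862426758), 88.605712890625) ((616.4181518554688, -114.03114318847656), (38.370948791503906, 54.030155181884766), 56.30952072143555) 90.69473317603715
scene [ 618.68293475 -182.49424149  291.32744116] [-0.10988037 -0.12159002 -2.20839296] 17.33772190159241
354 ((617.275390625, -116.4188232421875), (40.65351867675781, 41.440494537353516), 15.832369804382324) ((614.755126953125, -115.62162017822266), (39.29054260253906, 49.62562942504883), 61.60424041748047) 90.5229801685671
```

View pics/v3.png

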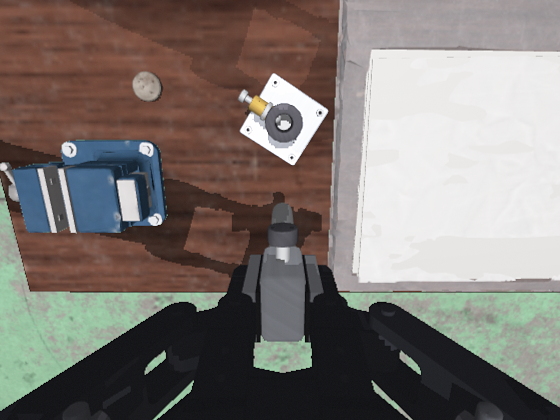

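```bash
cat > ring.py <<'E'
from h import *
from scipy.optimize import least_squares
def px2plane(s,f,uv,z0):
    T=c2w(s,f);uv=np.asarray(uv,float)
    d=np.stack([(uv[:,0]-f['cx'])/f['fx'],-(uv[:,1]-f['cy'])/f['fy'],-np.ones(len(uv))],1)@T[:3,:3].T
    o=T[:3,3];return (o+d*((z0-o[2])/d[:,2])[:,None])[:,:2]
def ring(tag):
    s,f=pickle.load(open(tag+'.pkl','rb'));W=cloud(s,f);I=f['pixels'].astype(int)
    m=(W[...,2]>88)&(W[...,2]<95)&(np.hypot(W[...,0]-617,W[...,1]+116.5)<24)&(I.max(-1)-I.min(-1)<40)
    cs,h=cv2.findContours(m.astype(np.uint8),cv2.RETR_CCOMP,cv2.CHAIN_APPROX_NONE)
    out=[]
    i=max(range(len(cs)),key=lambda k:len(cs[k])if h[0][k][3]<0 else 0)
    def fit(c):
        p=px2plane(s,f,c[:,0],91.0)
        r=least_squares(lambda q:np.hypot(p[:,0]-q[0],p[:,1]-q[1])-q[2],[617,-116,15],loss='soft_l1',f_scale=.4);return r.x.round(2),len(p)
    print(tag,'outer',fit(cs[i]),'inner',[fit(c) for k,c in enumerate(cs) if h[0][k][3]==i and len(c)>6])
if __name__=='__main__':
    for t in ['top0','scene0','wrist3','top3','scene3']: ring(t)
    # rod axis near foot as seen by top & scene, TCP-based offset
    for t in ['top3','scene3','wrist3']:
        s,f=pickle.load(open(t+'.pkl','rb'));W=cloud(s,f);x,y,z=s['position']
        m=(abs(W[...,0]-x)<25)&(abs(W[...,1]-y)<25)&(W[...,2]<z-20)&(W[...,2]>z-100);p=W[m]
        if len(p)<15: print(t,len(p));continue
        r=least_squares(lambda q:np.hypot(p[:,0]-q[0]-q[2]*(p[:,2]-z+60)/100,p[:,1]-q[1]-q[3]*(p[:,2]-z+60)/100)-8,[x,y,0,0],loss='soft_l1',f_scale=.5)
        print(t,len(p),'rod-TCP',(r.x[:2]-[x,y]).round(2),'tilt mm/100',r.x[2:].round(2))
E
python3 ring.py
python3 - <<'E'
import cv2
a=cv2.imread('pics/wrist3.png');cv2.imwrite('pics/v3b.png',cv2.resize(a[60:260,210:350],None,fx=4,fy=3,interpolation=cv2.INTER_CUBIC)[:600])
E
```

```text
top0 outer (array([ 620.48, -117.08,   18.99]), 66) inner [(array([ 620.46, -116.91,    9.72]), 32)]
scene0 outer (array([ 617.32, -117.76,   19.61]), 62) inner [(array([ 617.37, -117.97,    9.29]), 30)]
wrist3 outer (array([ 620.41, -117.81,   19.28]), 113) inner [(array([ 620.65, -117.68,    9.46]), 52)]
top3 outer (array([ 620.4 , -116.88,   18.99]), 68) inner [(array([ 620.61, -117.03,    9.78]), 33)]
scene3 outer (array([ 617.53, -117.81,   19.55]), 63) inner [(array([ 617.25, -117.27,    9.4 ]), 32)]
top3 298 rod-TCP [ 1.09 -1.01] tilt mm/100 [0.28 0.62]
scene3 599 rod-TCP [-0.95 -0.07] tilt mm/100 [0.34 0.24]
wrist3 373 rod-TCP [ 0.4  -0.91] tilt mm/100 [0.24 0.61]
```

View pics/v3b.png

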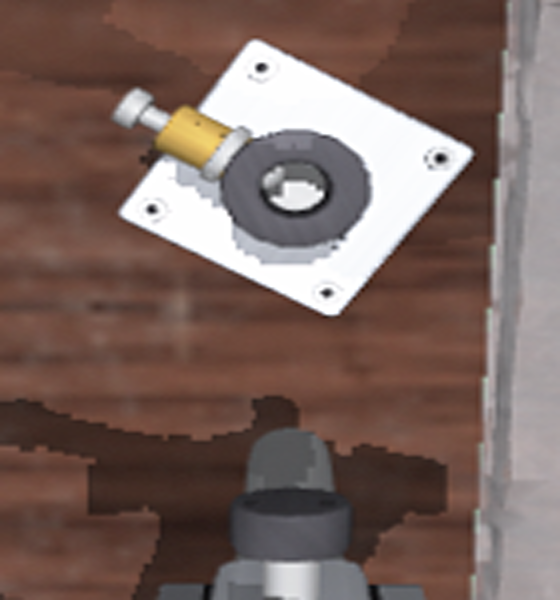

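Request:
apply_moves(
  motion=[
    [0.0007,0.012,0,0,0],
    [0,0.02,0,0,0],
    [0,0.02,0,0,0],
    [0,0.0136,0,0,0],
    [0,0,-0.015,0,0],
    [0,0,-0.025,0,0],
    [0,0,-0.025,0,0],
    [0,0,-0.015,0,0],
    [0,0,-0.004,0,0],
    [0,0,0,0,0],
    [0,0,0,0,0],
    [0,0,0,0,0],
  ],
)

```text
time_s: 8.15
position: [620.6, -118.8, 209.0]
eef_rot: [0.0, 1.0, -0.001, 0.002]
ft_force: [0.0, 0.0, -1.9]
gripper_width: 17.6
```

```bash
python3 - <<'E'
from h import *
for n in ['wrist','top','scene']:
    s,f=grab(n,n+'4');print(s['position'].round(2),s['ft_force'].round(2),s['gripper_width'])
    W=cloud(s,f);x,y,z=s['position']
    m=(abs(W[...,0]-x)<15)&(abs(W[...,1]-y)<15)&(W[...,2]<z-20)&(W[...,2]>96);print(m.sum(), np.round(W[m].min(0),1) if m.sum() else '')
a=cv2.imread('pics/wrist4.png');b=cv2.imread('pics/scene4.png')
cv2.imwrite('pics/v4.png',np.hstack([cv2.resize(a[100:240,210:350],(400,400),interpolation=2),cv2.resize(b[190:320,320:450],(400,400),interpolation=2)]))
E
```

```text
[ 620.58 -118.75  208.98] [ 0.03  0.04 -1.91] 17.569867781185224
381 [ 613.2 -119.7  107.8]
[ 620.46 -118.72  208.92] [ 0.19 -0.68 -2.49] 17.40042414031839
165 [ 613.3 -123.6  108. ]
[ 620.26 -118.63  208.68] [ 0.72 -0.3  -2.01] 17.31419338273123
450 [ 610.1 -127.9   99.2]
```

View pics/v4.png

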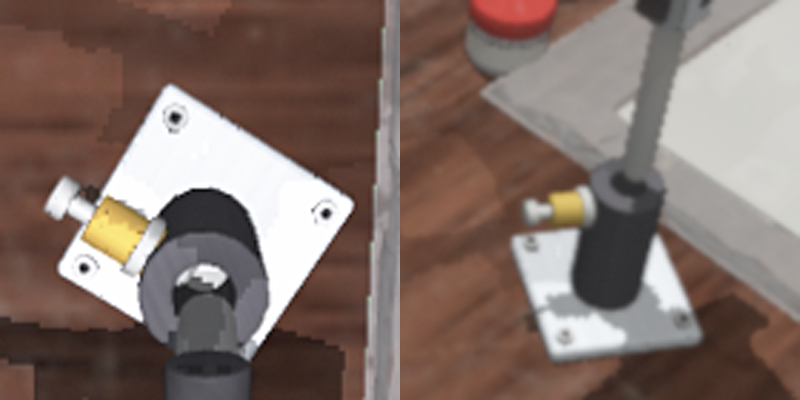

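Request:
apply_moves(
  motion=[
    [0,0,0,0,0],
    [0,0,0,0,0],
    [0,0,0,0,0],
    [0,0,0,0,0],
  ],
)

```text
time_s: 8.7
position: [619.4, -118.3, 207.3]
eef_rot: [0.0, 1.0, -0.0, -0.0]
ft_force: [0.7, 0.8, -2.5]
gripper_width: 17.2
```

```bash
python3 - <<'E'
from h import *
for n in ['top','wrist','scene']:
    s,f=grab(n,n+'5');print(s['position'].round(2),s['ft_force'].round(2),R(s['eef_rot'])[:,2].round(4))
from ring import *
for t in ['top5','scene5','wrist5']:
        s,f=pickle.load(open(t+'.pkl','rb'));W=cloud(s,f);x,y,z=s['position']
        m=(abs(W[...,0]-x)<25)&(abs(W[...,1]-y)<25)&(W[...,2]<z-20)&(W[...,2]>z-95);p=W[m]
        r=least_squares(lambda q:np.hypot(p[:,0]-q[0]-q[2]*(p[:,2]-z+110)/100,p[:,1]-q[1]-q[3]*(p[:,2]-z+110)/100)-8,[x,y,0,0],loss='soft_l1',f_scale=.5)
        print(t,len(p),'foot',r.x[:2].round(2),'foot-TCP',(r.x[:2]-[x,y]).round(2),'tilt mm/100',r.x[2:].round(2))
        try: ring(t)
        except Exception as e: print(e)
E
```

```text
[ 619.38 -118.34  207.25] [ 0.68  0.78 -2.54] [-1.e-04 -0.e+00 -1.e+00]
[ 619.4  -118.34  207.24] [ 0.81  0.06 -2.5 ] [-1.e-04 -0.e+00 -1.e+00]
[ 619.39 -118.34  207.19] [-0.3   0.54 -1.75] [-1.e-04  0.e+00 -1.e+00]
top5 157 foot [ 620.52 -119.47] foot-TCP [ 1.15 -1.13] tilt mm/100 [0.04 0.14]
top5 outer (array([ 620.55, -116.96,   18.45]), 88) inner []
scene5 401 foot [ 618.49 -118.45] foot-TCP [-0.89 -0.11] tilt mm/100 [0.03 0.17]
scene5 outer (array([ 616.48, -117.98,   18.68]), 89) inner []
wrist5 343 foot [ 619.73 -119.71] foot-TCP [ 0.32 -1.37] tilt mm/100 [0.24 0.87]
wrist5 outer (array([ 620.44, -116.81,   18.9 ]), 176) inner []
```

Request:
apply_moves(
  motion=[
    [0,0.0017,0,0,0],
    [0,0,-0.003,0,0],
    [0,0,-0.003,0,0],
    [0,0,-0.003,0,0],
    [0,0,-0.002,0,0],
    [0,0,-0.001,0,0],
    [0,0,0,0,0],
    [0,0,0,0,0],
  ],
)

```text
time_s: 9.65
position: [619.5, -116.7, 195.3]
eef_rot: [0.0, 1.0, -0.001, 0.0]
ft_force: [-0.1, 0.5, -1.9]
gripper_width: 17.4
```

Request:
apply_moves(
  motion=[
    [0,0,-0.002,0,0],
    [0,0,-0.002,0,0],
    [0,0,-0.002,0,0],
    [0,0,0,0,0],
    [0,0,0,0,0],
  ],
)

```text
time_s: 10.15
position: [619.5, -116.7, 189.2]
eef_rot: [0.0, 1.0, -0.001, 0.0]
ft_force: [0.6, -0.1, -1.6]
gripper_width: 17.6
```

Request:
apply_moves(
  motion=[
    [0,0,-0.002,0,0],
    [0,0,-0.002,0,0],
    [0,0,0,0,0],
  ],
)

```text
time_s: 10.45
position: [620.2, -117.1, 185.5]
eef_rot: [0.0, 1.0, -0.0, 0.001]
ft_force: [1.8, -0.8, -2.1]
gripper_width: 17.0
```

Request:
apply_moves(
  motion=[
    [0,0,-0.002,0,0],
    [0,0,-0.001,0,0],
    [0,0,0,0,0],
  ],
)

```text
time_s: 10.75
position: [620.7, -117.0, 183.5]
eef_rot: [0.0, 1.0, -0.001, 0.002]
ft_force: [2.6, -0.6, 3.5]
gripper_width: 17.5
```

Request:
apply_moves(
  motion=[
    [0,0,-0.002,0,0],
    [0,0,-0.001,0,0],
    [0,0,0,0,0],
  ],
)

```text
time_s: 11.05
position: [620.9, -116.9, 181.5]
eef_rot: [0.0, 1.0, -0.001, 0.002]
ft_force: [0.5, -0.8, 5.7]
gripper_width: 17.7
```

Request:
apply_moves(
  motion=[
    [0,0,-0.002,0,0],
    [0,0,-0.002,0,0],
    [0,0,0,0,0],
  ],
)

```text
time_s: 11.35
position: [620.5, -116.9, 175.6]
eef_rot: [0.0, 1.0, -0.0, 0.001]
ft_force: [4.0, -1.1, -2.4]
gripper_width: 17.5
```

Request:
apply_moves(
  motion=[
    [0,0,-0.002,0,0],
    [0,0,-0.002,0,0],
    [0,0,0,0,0],
  ],
)

```text
time_s: 11.65
position: [620.6, -116.9, 172.2]
eef_rot: [0.0, 1.0, -0.0, 0.001]
ft_force: [2.1, -0.7, 3.1]
gripper_width: 17.2
```

Request:
apply_moves(
  motion=[
    [0,0,-0.002,0,0],
    [0,0,-0.002,0,0],
    [0,0,0,0,0],
  ],
)

```text
time_s: 11.95
position: [620.5, -117.0, 168.0]
eef_rot: [0.0, 1.0, -0.001, 0.001]
ft_force: [2.9, -1.4, 2.9]
gripper_width: 16.9
```

Request:
apply_moves(
  motion=[
    [0,0,-0.002,0,0],
    [0,0,-0.001,0,0],
    [0,0,0,0,0],
  ],
)

```text
time_s: 12.25
position: [620.6, -117.0, 165.1]
eef_rot: [0.0, 1.0, -0.0, 0.001]
ft_force: [3.0, -1.3, 4.8]
gripper_width: 17.4
```

Request:
apply_moves(
  motion=[
    [0,0,-0.002,0,0],
    [0,0,0,0,0],
  ],
)

```text
time_s: 12.45
position: [620.5, -117.1, 162.7]
eef_rot: [0.0, 1.0, -0.0, 0.001]
ft_force: [5.3, -2.7, 1.9]
gripper_width: 17.3
```

Request:
apply_moves(
  motion=[
    [0,0,-0.002,0,0],
    [0,0,0,0,0],
  ],
)

```text
time_s: 12.65
position: [620.4, -117.0, 160.5]
eef_rot: [0.0, 1.0, -0.0, 0.001]
ft_force: [5.8, -2.3, 2.6]
gripper_width: 17.2
```

Request:
apply_moves(
  motion=[
    [0,0,-0.002,0,0],
    [0,0,0,0,0],
  ],
)

```text
time_s: 12.85
position: [620.4, -117.0, 158.5]
eef_rot: [0.0, 1.0, -0.001, 0.001]
ft_force: [4.4, -1.5, 1.4]
gripper_width: 17.5
```

Request:
apply_moves(
  motion=[
    [0,0,-0.0015,0,0],
    [0,0,0,0,0],
  ],
)

```text
time_s: 13.05
position: [620.6, -117.1, 157.9]
eef_rot: [0.0, 1.0, -0.0, 0.001]
ft_force: [3.7, -2.1, 6.4]
gripper_width: 17.8
```

Request:
apply_moves(
  motion=[
    [0,0,-0.0015,0,0],
    [0,0,0,0,0],
  ],
)

```text
time_s: 13.25
position: [620.8, -117.1, 157.8]
eef_rot: [0.0, 1.0, -0.0, 0.001]
ft_force: [2.2, -1.9, 10.9]
gripper_width: 17.1
```

Request:
apply_moves(
  motion=[
    [0,0,-0.0015,0,0],
    [0,0,0,0,0],
  ],
)

```text
time_s: 13.45
position: [620.9, -117.1, 157.5]
eef_rot: [0.0, 1.0, -0.0, 0.001]
ft_force: [1.0, -2.1, 16.5]
gripper_width: 17.2
```

Request:
apply_moves(
  motion=[
    [0,0,0,0,0],
    [0,0,0,0,0],
  ],
)

```text
time_s: 13.65
position: [620.9, -117.1, 157.5]
eef_rot: [0.001, 1.0, -0.0, 0.002]
ft_force: [-0.0, -1.1, 16.5]
gripper_width: 17.6
```

```bash
python3 - <<'E'
from h import *
for n in ['top','scene','wrist']:
    s,f=grab(n,n+'6');print(s['position'].round(2),s['ft_force'].round(2))
    W=cloud(s,f)
    m=(abs(W[...,0]-619)<20)&(abs(W[...,1]+117)<25)&(W[...,2]>185)&(W[...,2]<200);print(n,m.sum(),np.median(W[m],0) if m.sum() else '')
a=cv2.imread('pics/wrist6.png');b=cv2.imread('pics/scene6.png')
cv2.imwrite('pics/v6.png',np.hstack([cv2.resize(a[100:380,140:420],(400,400),interpolation=2),cv2.resize(b[170:310,320:460],(400,400),interpolation=2)]))
E
```

```text
[ 620.86 -117.13  157.53] [-0.03 -1.09 16.45]
top 115 [ 622.72755617 -106.53038854  191.24601296]
[ 620.88 -117.09  157.53] [ 0.83 -1.41 16.29]
scene 168 [ 620.74878071 -126.98595089  191.55471847]
[ 620.88 -117.11  157.54] [ 0.38 -0.58 15.43]
wrist 4451 [ 621.16062179 -111.37053986  192.28847264]
```

View pics/v6.png

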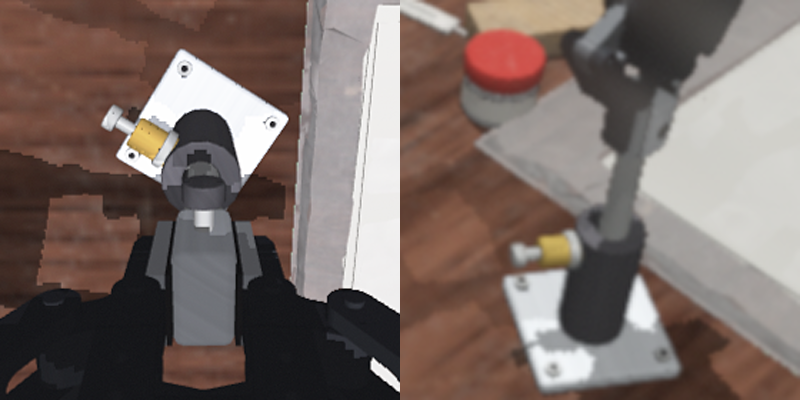

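Motion stopped dead at z≈157.5, and the push rose to ~18 N net, well above the sliding drag of ~5 N. The head top is at ~191.5, so the foot is ~43.5 mm below the mouth, within the expected range. I'll unload, then release.

Request:
apply_moves(
  motion=[
    [0,0,0.0015,0,0],
    [0,0,0.001,0,0],
    [0,0,0.0006,0,0],
    [0,0,0,0,0],
    [0,0,0,0,0],
  ],
)

```text
time_s: 14.3
position: [620.5, -117.0, 157.7]
eef_rot: [0.0, 1.0, -0.001, 0.001]
ft_force: [4.2, -2.2, 5.4]
gripper_width: 17.6
```

Request:
apply_moves(
  motion=[
    [0.0008,-0.0004,0.0005,0,0],
    [0,0,0,0,0],
    [0,0,0,0,0.25],
    [0,0,0,0,0.5],
    [0,0,0,0,0.8],
    [0,0,0,0,0.8],
    [0,0,0,0,0.8],
    [0,0,0,0,0.8],
  ],
)

```text
time_s: 15.1
position: [619.8, -116.9, 157.0]
eef_rot: [-0.0, 1.0, -0.0, -0.001]
ft_force: [0.1, -0.1, -0.1]
gripper_width: 68.3
```

Request:
apply_moves(
  motion=[
    [0,0,0.01,0,0.8],
    [0,0,0.02,0,0.8],
    [0,0,0.03,0,0.8],
    [0,0,0.03,0,0.8],
    [0,0,0.03,0,0.8],
    [0,0,0.01,0,0.8],
    [0,0,0,0,0.8],
    [0,0,0,0,0.8],
    [0,0,0,0,0.8],
  ],
)

```text
time_s: 16.0
position: [618.9, -116.7, 284.9]
eef_rot: [-0.001, 1.0, -0.0, -0.002]
ft_force: [0.2, -0.3, 1.7]
gripper_width: 68.3
```

```bash
python3 - <<'E'
from h import *
for n in ['top','scene','wrist']:
    s,f=grab(n,n+'7');print(s['position'].round(2),s['ft_force'].round(2))
    W=cloud(s,f)
    m=(abs(W[...,0]-619)<25)&(abs(W[...,1]+117)<30)&(W[...,2]>185)&(W[...,2]<200)
    k,l,st,c=cv2.connectedComponentsWithStats(m.astype(np.uint8))
    for i in range(1,k):
        if st[i,4]>20: q=W[l==i];print(n,st[i],np.median(q,0).round(2),cv2.minAreaRect(q[:,:2].astype(np.float32)))
a=cv2.imread('pics/wrist7.png');b=cv2.imread('pics/scene7.png')
cv2.imwrite('pics/v7.png',np.hstack([cv2.resize(a[100:380,140:420],(400,400),interpolation=2),cv2.resize(b[170:310,320:460],(400,400),interpolation=2)]))
E
```

```text
[ 618.92 -116.72  284.92] [ 0.22 -0.27  1.65]
top [416 157  22  13 263] [ 620.85 -117.97  191.7 ] ((621.347900390625, -118.3500747680664), (18.181121826171875, 29.77052879333496), 1.0250532627105713)
[ 618.99 -116.75  284.93] [ 0.47  0.25 -0.12]
scene [395 196  23  17 237] [ 615.35 -120.46  191.72] ((618.9367065429688, -118.8581771850586), (19.655120849609375, 30.70473289489746), 0.059735704213380814)
[ 619.17 -116.77  285.11] [0.28 0.95 0.13]
wrist [274 196  23  38 858] [ 621.41 -116.98  192.94] ((621.3790283203125, -118.28530883789062), (17.51881217956543, 29.243974685668945), 0.3186124265193939)
```

View pics/v7.png

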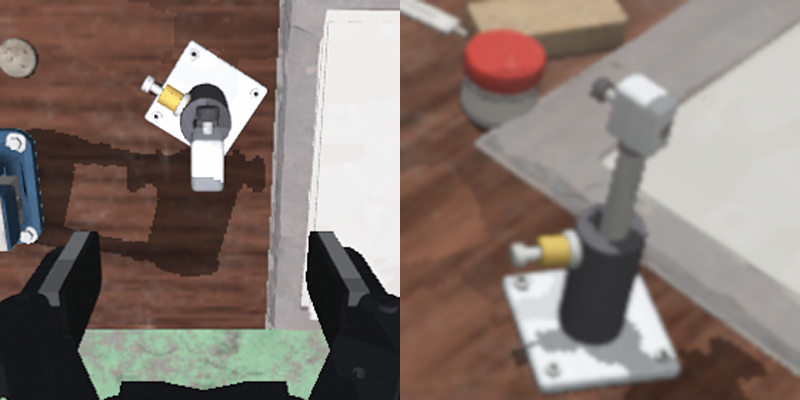

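```bash
python3 -c "
from rig import workorder;print(workorder.finish_job())"
```

```text
the job is handed in; nothing more can be done
None
```

I took the grey clamp-head post from the rack and slid it, foot down, past the plunger into the holder. I then pressed it onto its seat, let go, backed the arm off and handed the job in, at about 16 s on the robot's clock.

- **Seating:** The post slid with roughly 3–7 N of drag, peaking at about 8 N as it passed the plunger. It then stopped dead. The push rose to about 18 N net over three small steps with almost no further travel, above the 13 N the plunger should ever need. The pad joint can't be read directly, so "fully home" rests on that stop and on the height.
- **Standing free:** After release, the fixed cameras put the head top at about 191.7 mm, unchanged from before letting go. That puts the foot about 43 mm below the mouth, within the expected 38 to 52 mm. The post stands in the bore with the gripper clear above it, and the wrist force was near zero.
- **Disagreements:** The wrist camera read the head top 1.2 mm higher than the other two. The cameras differed by 1–3 mm on the bore's position, so I used the average, and the tapered foot went in without lateral trouble.
- **Other things:** I did not reach for the red look-alike, the spare post or the things lying around. I did not re-measure them at the end.

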